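# Swing the drill guide over the ball

## Robot

A 6-joint arm with a two-finger parallel gripper is mounted at the origin on the work surface. World frame = base frame: x ahead of the robot, y to its left, z up, the work surface at z = 0. Lengths are in m, angles in rad, forces in N, time in s.
With the tool pointing down it reaches from about 0.275 to 0.75 m from the base axis. Payload 10.2 kg.
Tool frame: the origin (TCP) lies at the very end of the fingers, on their centre line; the grasp point (between the pads) lies 19 mm behind it (bot.grip_depth is the distance from the TCP to the grasp point, in m); z points along the fingers, x is the direction in which the jaws open and shut, and the axes are right-handed (so a half turn about z gives the same grasp; the last joint's range is limited). The gripper opens to 85 mm and grips with 20 to 120 N. Pads are 22 mm wide; open, the fingers measure 114 mm over their backs; the gripper's body (76 mm by 85 mm) begins 54 mm behind the grasp point. The pads swing forward as they close: fully open they stand 13 mm farther back than shut.
Start: joints at [-1.51, 0.313, 1.498, -0, 1.331, -0.223], TCP at [0.147, -0.504, 0.231] pointing down, gripper open.
Joint ranges: [-2.94, 2.94], [-0.97, 2.17], [0.19, 2.56], [-1.23, 4.37], [0.02, 3.11], [-2.88, 2.88]. Speed limits (rad/s): [2.39, 2.39, 3.01, 3.14, 3.14, 3.14].

## Interface

Orientations are given as a rotation vector (axis times angle).
In Python, from cell import bot gives the robot as it stands.
- The arm moves only by the tool drive_tool, never from a script. Its argument "plan" is a list of rows, each a list of 5 numbers: the gripper's target within -1 to 1 (fully open at 1, half-way at 0, shut at -1), then the shift along the tool's x, y, z in mm, then the turn about the tool's z in degrees. In form: [[fingers, tx, ty, tz, twist], ...]. A call has 1 to 12 rows; each row shifts and turns the commanded pose from where the row before left it, along the tool's axes as they then stand; what a row does not reach is not made up. A row lasts 1/8 s, in which the tool goes at most 62.5 mm and 10.7 degrees, less where a joint would pass 70% of its speed; a pose out of reach is approached as far as the arm can. A call with a gripper value outside its range is refused whole. The fingers move at their own pace and stop on an object; "squeeze" is the grip in N (left out, the last holds). Time passes only in rows, so rows that do not move let the fingers close. It gives the time, the measured TCP pose, the force and the opening at its end, in the units of the state.
- bot.state(): the state, without advancing time (a new reading comes with each control period).
- bot.read_camera(name): name is "side" or "top" or "wrist"; returns (picture, depth): 384x512x3 uint8, blue, green, red; 384x512 float32, m along the optical axis (not along the pixel's ray), 0 where there is no reading.
- bot.camera_params(name): a dict with "K" (3x3 intrinsics, pixels), "world_to_cam" (4x4, takes a point from world to camera coordinates); the wrist camera has in their place "T_tool_cam" (4x4, takes a point from camera to tool coordinates, whose origin is the TCP and whose axes are the tool frame's). Camera axes: x right, y down, z forward; pixel columns grow to the right and rows downward; lengths in m; the calibration is good to about 2 mm. A picture is of the moment at which its call begins: read the wrist's pose just before it. camera_params takes no time and is no camera call.
- bot.finish_job(): hands the job in, once; it reports no verdict.
The state is a dict: "time_s": time; "joint_pos": joint angles; "qvel": joint speeds; "joint_torque": joint torques, N m; "position": TCP position; "ee_rot": TCP orientation; "contact_force": force on the tool from outside, world axes, zero at the start; "wrist_torque": the same for the moment, N m; "width": finger opening in m.
Only numpy, scipy, OpenCV 4.12 (cv2) and the standard library are available. Lean on these libraries where they do the work, as an engineer would, in place of code of your own. Each camera call takes 0.05 s, during which the arm holds its last target.

## Task

On the drilling jig the drill-guide arm is parked in the middle slot, between a clamped steel ball and a clamped square steel block. Pull the arm's sprung black T-handle straight up to free it from its slot, swing the arm over the ball, and let it snap down fully home in the slot there.

Things in the scene. Friction and masses are not known exactly. Their poses are not given: they have to be found in the camera images.
- guide_handle (a point): Centre of the black T-handle: an upright flat bar 60 mm long, 14 thick, 28 high, 113 mm above the bench when down, 17 mm clear above the hub and arm below. It sits on the guide's fixed vertical turning axis. x runs along the bar and the arm, to the arm's tip; z up. Handle and arm are one piece and turn up to 1.35 rad either way from the middle slot. The jig's dark board is yawed up to 23 degrees.
- guide_bush (a point): Underside centre of the drill bush, a steel tube 30 mm across at the arm's tip, 110 mm from the turning axis, 58 mm above the bench when the arm is down. The arm, a round bar of 16 mm, lies in one of three slots of a toothed steel crown round the axis: at the start the middle one; the others are 60 degrees to each side, one for each work piece.
- ball_center (a point): Centre of the steel ball, 36 mm across, 36 mm above the bench, clamped in a round holder on the jig board 110 mm from the turning axis, 60 degrees to the left or right of the parked arm. A square steel block of 32 mm is clamped in a like holder on the other side. Both are fixed.
- guide_lift (a joint): How far handle and arm are pulled up (m): 0 fully down in a slot, 0.022 at most. Spring and weight pull it down with about 8 N at 0, 12 N at the top. The teeth are 10 mm high: from 0.011 up the arm is clear and turns freely. Let go within about 10 degrees of a slot it drops in and centres itself; in between it stays up on a tooth at about 0.010.

How it is judged:
By the outcome, as a careful person would: the job done as asked, in the order asked, and still so for the second after the job is handed in, with the robot touching nothing.
It also fails if it takes over 29 s, if anything falls off the work surface, if the arm or the gripper's body presses on something with over 40 N, if the wrist force passes 120 N, or if a joint passes its speed limit or range.

## Working session

There is one attempt and no reset: what is moved stays moved. The work goes in short steps, Python scripts to look and compute and a tool call to move; the robot and the scene stay as the last step left them, time stands still between calls to the robot, and variables do not carry over. Pictures are saved under pics/ and viewed, and the job is handed in when it is done.

Besides the shell and the picture viewer there is one more tool, called after "Emit:" as name([rows], argument=value, ...), one row to a line, values as JSON. drive_tool: Moves the arm, as the interface text tells. Its arguments: {"type":"object","properties":{"plan":{"type":"array"},"squeeze":{"type":"number"}},"required":["plan"]}

```bash
mkdir -p pics; ls; python3 - <<'E'
from cell import bot
import cv2,numpy as np
s=bot.state();print(s)
for n in("top","side"):
    im,d=bot.read_camera(n);cv2.imwrite(f"pics/{n}0.png",im);np.save(f"pics/{n}0.npy",d)
    p=bot.camera_params(n);print(n,p)
E
```

```text
pics
{'time_s': 0.0, 'joint_pos': array([-1.51041364e+00,  3.13476606e-01,  1.49845413e+00,  4.12095771e-05,
        1.33100893e+00, -2.23400058e-01]), 'qvel': array([ 0.00052081,  0.00017681,  0.00092233, -0.00124533, -0.00072775,
        0.00101313]), 'joint_torque': array([-1.77986194e-04, -4.12267506e+01, -2.59741116e+01, -1.93599399e-04,
        4.14141890e-03,  3.94868820e-06]), 'position': array([ 0.14697637, -0.50373333,  0.23071505]), 'ee_rot': array([-2.51241173e+00,  1.88435036e+00,  1.32100199e-03]), 'contact_force': array([ 0.22570866,  0.05640246, -0.38270097]), 'wrist_torque': array([-0.03580113, -0.04006467, -0.00034292]), 'width': 0.08544895372478173}
top {'K': array([[482.45938974,   0.        , 254.62557   ],
       [  0.        , 482.45938974, 190.98854844],
       [  0.        ,   0.        ,   1.        ]]), 'world_to_cam': array([[ 0.01643074, -0.99985194,  0.00511226,  0.03152439],
       [-0.9813815 , -0.01710536, -0.19130539,  0.61049759],
       [ 0.19136451, -0.00187379, -0.98151725,  0.61709534],
       [ 0.        ,  0.        ,  0.        ,  1.        ]])}
side {'K': array([[488.80950893,   0.        , 257.75858163],
       [  0.        , 488.80950893, 188.32697592],
       [  0.        ,   0.        ,   1.        ]]), 'world_to_cam': array([[-0.97333178, -0.22933623, -0.00549066,  0.58262443],
       [-0.16719048,  0.72555939, -0.66754095,  0.15961387],
       [ 0.15707512, -0.64882083, -0.74455284,  0.63178437],
       [ 0.        ,  0.        ,  0.        ,  1.        ]])}
```

View pics/top0.png

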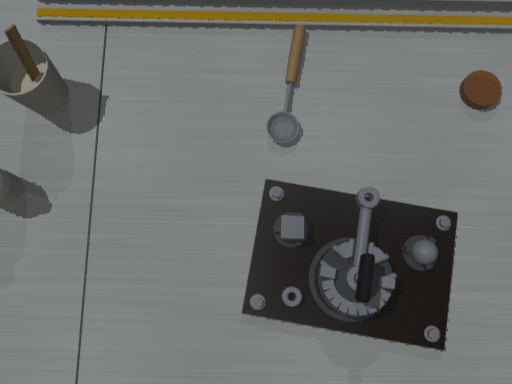

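View pics/side0.png

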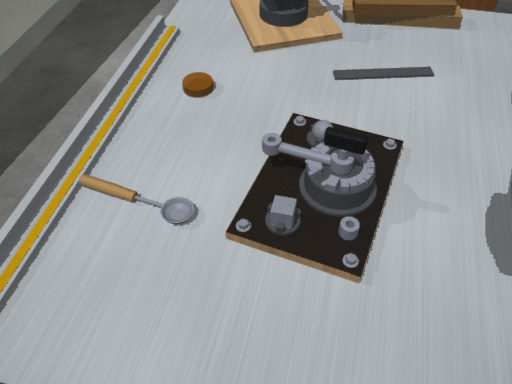

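The top view shows the handle at about (366,278), the bush at (368,197), the ball at (425,252) on the right, and the block at (292,228) on the left. Next I measure their positions.

```bash
cat > h.py <<'E'
import numpy as np,cv2
from cell import bot
def cloud(n,d):
    p=bot.camera_params(n);K=p['K'];T=np.linalg.inv(p['world_to_cam'])
    v,u=np.mgrid[:384,:512];P=np.stack([(u-K[0,2])/K[0,0]*d,(v-K[1,2])/K[1,1]*d,d],-1)
    W=P@T[:3,:3].T+T[:3,3];W[d<=0]=np.nan
    return W
E
python3 - <<'E'
from h import *
for n,boxes in(("top",dict(handle=(340,240,400,315),bush=(350,180,385,215),ball=(405,232,445,275),block=(270,205,315,250))),("side",dict(handle=(310,115,380,165),bush=(255,125,290,165),ball=(305,115,340,150)))):
    W=cloud(n,np.load(f"pics/{n}0.npy"));im=cv2.imread(f"pics/{n}0.png")
    for k,(a,b,c,e) in boxes.items():
        w=W[b:e,a:c].reshape(-1,3);col=im[b:e,a:c].reshape(-1,3).max(1)
        if k=="handle": m=(w[:,2]>.117)&(col<60)
        elif k=="bush": m=(w[:,2]>.06)
        else: m=(w[:,2]>.042)
        q=w[m]; 
        print(n,k,len(q),"zmax",np.nanpercentile(w[:,2],99))
        if len(q)<5: continue
        r=cv2.minAreaRect((q[:,:2]*1000).astype(np.float32));print(q.mean(0).round(4),np.array(r[0]).round(1),np.array(r[1]).round(1),round(r[2],1))
        if k=="handle":
            u,s,vt=np.linalg.svd(q[:,:2]-q[:,:2].mean(0),full_matrices=False);print("dir",np.degrees(np.arctan2(vt[0,1],vt[0,0])))
E
```

```text
top handle 596 zmax 0.12820479396531442
[ 0.4921 -0.095   0.1259] [492.2 -96.1] [14.2 58.8] 81.5
dir 171.5145873242732
top bush 487 zmax 0.08178117507238282
[ 0.5973 -0.1106  0.0771] [ 596.9 -113.2] [38.2 29.6] 10.4
top ball 455 zmax 0.05446994643239058
[ 0.5313 -0.1964  0.0492] [ 531.4 -198. ] [32.9 31.8] 35.0
top block 547 zmax 0.05493571479922269
[ 0.5616 -0.0111  0.0528] [562.1 -10.8] [32.1 31.7] 0.0
side handle 441 zmax 0.12670529800426872
[ 0.494  -0.0918  0.1238] [494.1 -94.1] [15.7 58.2] 82.8
dir 172.01501620662165
side bush 470 zmax 0.08032197552114212
[ 0.5979 -0.1058  0.0737] [ 596.2 -111.1] [43.3 30.8] 5.9
side ball 586 zmax 0.12669383280204552
[ 0.5224 -0.1282  0.0873] [ 529.5 -147. ] [ 48.6 121.5] 4.5
```

Emit:
drive_tool([
  [1,-26.8,-40.6,0,0],
  [1,-26.8,-40.6,0,0],
  [1,-26.8,-40.6,0,0],
  [1,-26.8,-40.6,0,0],
  [1,-26.8,-40.6,0,0],
  [1,-26.8,-40.6,0,0],
  [1,-26.8,-40.6,0,0],
  [1,-26.8,-40.6,0,0],
  [1,-26.8,-40.6,0,0],
  [1,-26.8,-40.6,0,0],
  [1,-26.8,-40.6,0,8],
  [1,0,0,0,8],
])

```text
time_s: 1.6
position: [0.4942, -0.0936, 0.2307]
ee_rot: [-2.226, 2.217, 0.002]
contact_force: [-0.3, -0.7, -0.6]
width: 0.0858
```

Emit:
drive_tool([
  [1,0,0,0,9],
  [1,0,0,0,0],
  [1,0,0,0,0],
])

```text
time_s: 1.98
position: [0.4931, -0.096, 0.2312]
ee_rot: [2.049, -2.381, -0.0]
contact_force: [-0.9, -0.1, 0.8]
width: 0.0853
```

```bash
python3 - <<'E'
from h import *
from scipy.spatial.transform import Rotation as R
s=bot.state();print(s['time_s'],s['position'],s['joint_pos'],s['contact_force'])
Rm=R.from_rotvec(s['ee_rot']).as_matrix();print(Rm.round(3))
im,d=bot.read_camera("wrist");cv2.imwrite("pics/w1.png",im);np.save("pics/w1.npy",d)
p=bot.camera_params("wrist");K=p['K'];T=np.eye(4);T[:3,:3]=Rm;T[:3,3]=s['position'];T=T@p['T_tool_cam']
v,u=np.mgrid[:384,:512];P=np.stack([(u-K[0,2])/K[0,0]*d,(v-K[1,2])/K[1,1]*d,d],-1)
W=P@T[:3,:3].T+T[:3,3];W[d<=0]=np.nan;np.save("pics/w1W.npy",W)
m=(W[...,2]>.118)&(W[...,2]<.135)&(im.max(2)<70)&(np.hypot(W[...,0]-.4925,W[...,1]+.0955)<.05)
q=W[m];print(len(q),np.median(q[:,2]))
r=cv2.minAreaRect((q[:,:2]*1000).astype(np.float32));print(r)
_,_,vt=np.linalg.svd(q[:,:2]-q[:,:2].mean(0),full_matrices=False);print(vt[0],np.degrees(np.arctan(vt[0,1]/vt[0,0])))
E
```

```text
1.975 [ 0.49307029 -0.09601961  0.23117229] [-4.25970071e-01  2.63191371e-01  1.56422658e+00 -1.39087340e-06
  1.31450986e+00  1.29457872e+00] [-0.86387606 -0.05265958  0.83327297]
[[-0.149 -0.989 -0.   ]
 [-0.989  0.149  0.   ]
 [-0.     0.    -1.   ]]
1204 0.12529634119914765
((495.7724304199219, -96.85758209228516), (13.488001823425293, 58.99607467651367), 81.12560272216797)
[-0.98807976  0.15394279] -8.855486614541627
```

View pics/w1.png

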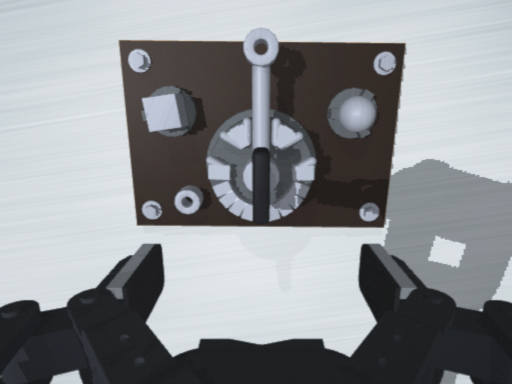

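The wrist view shows the handle at (261,185), centred between the fingers, with the ball at right (358,113). All four estimates of the axis agree to about 2 mm, and the bar angle is -8.7°. I descend and grip.

Emit:
drive_tool([
  [1,0,0,25,0],
  [1,0,0,30,0],
  [1,0,0,30,0],
  [1,0,0,25,0],
  [1,0,0,15,0],
  [1,0,0,10,0],
  [1,0,0,0,0],
], squeeze=60)

```text
time_s: 2.9
position: [0.4932, -0.096, 0.0962]
ee_rot: [2.046, -2.384, -0.001]
contact_force: [0.5, -0.6, -0.4]
width: 0.0851
```

Emit:
drive_tool([
  [-1,0,0,0,0],
  [-1,0,0,0,0],
  [-1,0,0,0,0],
  [-1,0,0,0,0],
  [-1,0,0,0,0],
  [-1,0,0,0,0],
])

```text
time_s: 3.65
position: [0.4933, -0.096, 0.0966]
ee_rot: [-2.046, 2.384, -0.001]
contact_force: [-0.2, 0.5, 5.0]
width: 0.013
```

Emit:
drive_tool([
  [-1,0,0,-3,0],
  [-1,0,0,-5,0],
  [-1,0,0,-5,0],
  [-1,0,0,-4,0],
  [-1,0,0,0,0],
  [-1,0,0,0,0],
])

```text
time_s: 4.4
position: [0.493, -0.0959, 0.1131]
ee_rot: [2.046, -2.384, -0.001]
contact_force: [2.0, -0.2, -10.0]
width: 0.0133
```

```bash
python3 - <<'E'
from h import *
s=bot.state();print(s['position'],s['contact_force'],s['wrist_torque'],s['joint_pos'])
im,d=bot.read_camera("side");cv2.imwrite("pics/s2.png",cv2.resize(im[70:290,180:450],None,fx=2.5,fy=2.5))
W=cloud("side",d);m=(np.hypot(W[...,0]-.5985,W[...,1]+.112)<.022)&(W[...,2]>.05);print(np.nanpercentile(W[m][:,2],[50,90,98]))
W0=cloud("side",np.load("pics/side0.npy"));m=(np.hypot(W0[...,0]-.5985,W0[...,1]+.112)<.022)&(W0[...,2]>.05);print(np.nanpercentile(W0[m][:,2],[50,90,98]))
E
```

```text
[ 0.4930051  -0.09585279  0.11309527] [ 2.02663112 -0.16358649 -9.97158455] [ 0.11547723 -0.51955831 -0.00903421] [-4.25738010e-01  3.93271922e-01  1.71901960e+00  5.14322277e-05
  1.02985279e+00  1.29757720e+00]
[0.09142201 0.09619252 0.09703457]
[0.07533344 0.07980969 0.08067276]
```

View pics/s2.png

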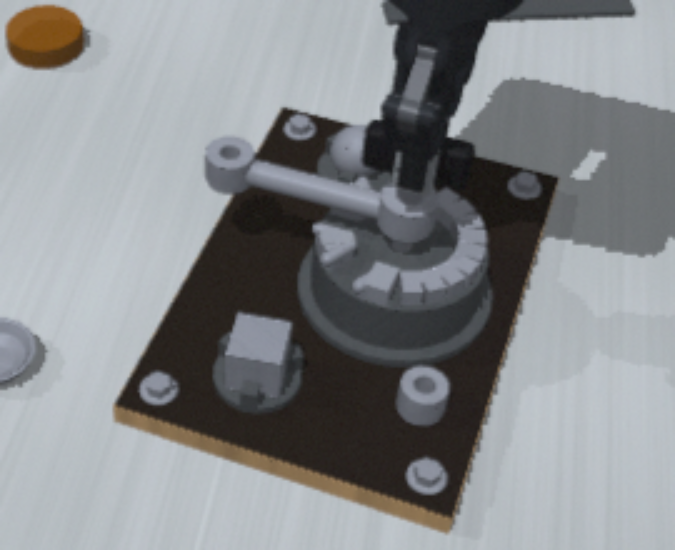

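The side view shows the arm raised: the bush at about (229,163) in the crop is 16 mm higher than before, and the load is 10 N. I turn it 60° clockwise toward the ball.

Emit:
drive_tool([
  [-1,0,0,0,3],
  [-1,0,0,0,6],
  [-1,0,0,0,6],
  [-1,0,0,0,6],
  [-1,0,0,0,6],
  [-1,0,0,0,6],
])

```text
time_s: 5.2
position: [0.4932, -0.0954, 0.1131]
ee_rot: [-1.279, 2.869, 0.002]
contact_force: [3.2, 3.6, -10.2]
width: 0.0133
```

Emit:
drive_tool([
  [-1,0,0,0,6],
  [-1,0,0,0,6],
  [-1,0,0,0,6],
  [-1,0,0,0,6],
  [-1,0,0,0,3],
  [-1,0,0,0,0],
  [-1,0,0,0,0],
])

```text
time_s: 6.08
position: [0.4936, -0.0953, 0.1132]
ee_rot: [-0.579, 3.087, 0.002]
contact_force: [5.5, 4.4, -11.1]
width: 0.0131
```

```bash
python3 - <<'E'
from h import *
from scipy.spatial.transform import Rotation as R
s=bot.state();print(s['time_s'],s['position'],s['contact_force'],s['wrist_torque'],s['joint_pos'])
x=R.from_rotvec(s['ee_rot']).as_matrix()[:,0];print("arm ang",np.degrees(np.arctan2(x[1],x[0]))+90)
for n in("side","top"):
    im,d=bot.read_camera(n);cv2.imwrite(f"pics/{n}3.png",im)
    W=cloud(n,d);m=(np.hypot(W[...,0]-.532,W[...,1]+.198)<.03)&(W[...,2]>.085)&(W[...,2]<.11);q=W[m];print(len(q))
    if len(q):
        c=cv2.minEnclosingCircle((q[:,:2]*1000).astype(np.float32));print(c,q.mean(0),np.degrees(np.arctan2(c[0][1]+95.5,c[0][0]-493)))
E
```

```text
6.075 [ 0.49355387 -0.09526662  0.11319574] [  5.47417127   4.3752052  -11.14044587] [ 0.90289183 -1.09794138 -0.01680965] [-4.25055131e-01  3.93340316e-01  1.71860300e+00  2.00151486e-03
  1.02931332e+00  2.34477084e+00]
arm ang -68.75846800060452
88
((530.4356079101562, -198.9977569580078), 12.917277336120605) [ 0.52866068 -0.19950361  0.09450833] -70.11471298375533
0
```

View pics/side3.png

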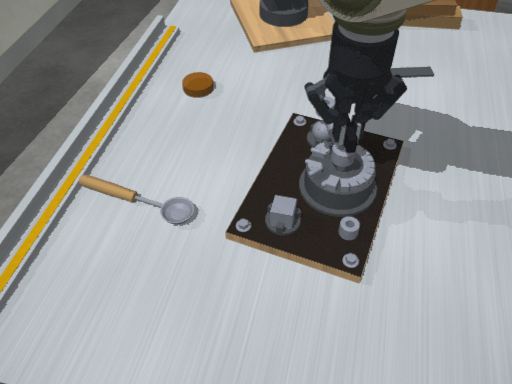

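The arm is over the ball at -68.8° (target about -68.6°). I open the fingers to let it snap down, then look.

Emit:
drive_tool([
  [1,0,0,0,0],
  [1,0,0,0,0],
  [1,0,0,0,0],
  [1,0,0,0,0],
  [1,0,0,0,0],
  [1,0,0,0,0],
])

```text
time_s: 6.92
position: [0.4932, -0.096, 0.1133]
ee_rot: [0.58, -3.088, -0.0]
contact_force: [1.2, 0.2, -0.6]
width: 0.0857
```

Emit:
drive_tool([
  [1,0,0,-15,0],
  [1,0,0,-30,0],
  [1,0,0,-40,0],
  [1,0,0,-40,0],
  [1,0,0,-20,0],
  [1,0,0,0,0],
  [1,0,0,0,0],
])

```text
time_s: 7.8
position: [0.4928, -0.0958, 0.2576]
ee_rot: [0.579, -3.087, -0.001]
contact_force: [0.3, 0.2, -0.6]
width: 0.0855
```

```bash
python3 - <<'E'
from h import *
from scipy.spatial.transform import Rotation as R
s=bot.state();print(s['time_s'],s['position'],s['contact_force'])
def wristW():
    s=bot.state();im,d=bot.read_camera("wrist");p=bot.camera_params("wrist");K=p['K'];T=np.eye(4);T[:3,:3]=R.from_rotvec(s['ee_rot']).as_matrix();T[:3,3]=s['position'];T=T@p['T_tool_cam']
    v,u=np.mgrid[:384,:512];P=np.stack([(u-K[0,2])/K[0,0]*d,(v-K[1,2])/K[1,1]*d,d],-1)
    W=P@T[:3,:3].T+T[:3,3];W[d<=0]=np.nan;return im,W
for n in("side","top","wrist"):
    if n=="wrist": im,W=wristW()
    else:
        im,d=bot.read_camera(n);W=cloud(n,d)
    cv2.imwrite(f"pics/{n}4.png",im)
    for k,c,r,zl in(("bush",(.532,-.198),.03,.06),("handle",(.493,-.0955),.04,.117)):
        m=(np.hypot(W[...,0]-c[0],W[...,1]-c[1])<r)&(W[...,2]>zl)&(W[...,2]<.15);q=W[m];print(n,k,len(q))
        if len(q)>20:
            b=cv2.minAreaRect((q[:,:2]*1000).astype(np.float32));print(b,"z",np.percentile(q[:,2],[50,90,98]).round(4),"ang",np.degrees(np.arctan2(b[0][1]+95.5,b[0][0]-493)))
E
```

```text
7.8 [ 0.49281003 -0.09580767  0.25760509] [ 0.29121089  0.21199554 -0.56224236]
side bush 341
((534.5155639648438, -189.95068359375), (29.65538787841797, 42.736900329589844), 4.036189079284668) z [0.0762 0.0797 0.0807] ang -66.2722291827213
side handle 355
((494.9422912597656, -93.8141860961914), (13.595266342163086, 58.73882293701172), 21.04609489440918) z [0.1254 0.1268 0.1276] ang 40.95638390004655
top bush 0
top handle 577
((492.6748352050781, -96.11019897460938), (14.16270923614502, 59.826412200927734), 21.173389434814453) z [0.1265 0.1282 0.1292] ang -118.0524048154175
wrist bush 1134
((532.2784423828125, -190.72802734375), (28.481048583984375, 46.254085540771484), 19.66122055053711) z [0.0779 0.0794 0.08  ] ang -67.58545620896386
wrist handle 1066
((495.8375549316406, -97.17073822021484), (13.648948669433594, 58.6463737487793), 21.52733039855957) z [0.1253 0.1264 0.127 ] ang -30.48936493638245
```

View pics/wrist4.png

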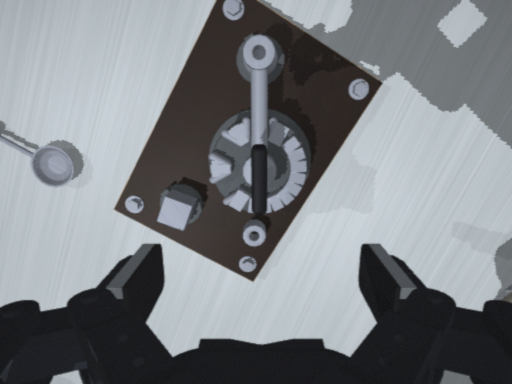

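View pics/side4.png

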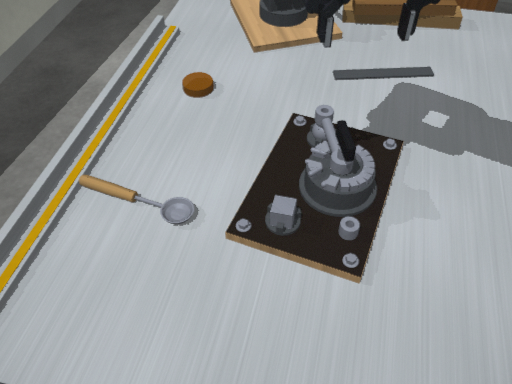

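The wrist view shows the bush over the ball holder at (260,52), with the arm lying in the slot. In the side view the bush is at (324,112). Bush and handle heights match the starting "down" heights, and the gripper is clear.

```bash
python3 -c "
from cell import bot
print(bot.finish_job())"
```

```text
the job is handed in; nothing more can be done
None
```

The drill-guide arm is now down in the slot over the ball, and the job is handed in. I gripped the T-handle, pulled it straight up about 16 mm and turned it 60° clockwise. Then I opened the fingers so it snapped down, and backed the gripper off upwards.

**Seating:** the bush top reads 80.7 mm in the side view, the same as at the start with the arm down. The handle top reads about 128 mm in the top view, also unchanged.

**Direction:** the handle points to about -68.8°, against -68.6° expected for the ball's slot.

**Robot:** the gripper was clear, with about 0 N on the tool. The clock read 7.8 s just before the last pictures, and the highest force I saw between moves was about 13 N.

**Disagreements:** the cameras differed by 2–3 mm on where the turning axis lies, close to their calibration error. In the last top view my height mask found no points on the bush, so the bush check there rests on the side and wrist views.

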